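# Change the mixer to the tube head and hold it down

## Robot

A 6-joint arm with a two-finger parallel gripper is mounted at the origin on the work surface. World frame = base frame: x ahead of the robot, y to its left, z up, the work surface at z = 0. Lengths are in m, angles in rad, forces in N, time in s.
With the tool pointing down it reaches from about 0.375 to 0.975 m from the base axis. Payload 3.8 kg.
Tool frame: the origin (TCP) lies midway between the tips of the shut fingers; the grasp point (between the pads) lies 19 mm behind it; z points along the fingers, y is the direction in which the jaws open and shut (so a half turn about z gives the same grasp; the last joint's range is limited). The gripper opens to 85 mm and grips with 20 to 120 N. Pads are 22 mm wide; open, the fingers measure 114 mm over their backs; the gripper's body (76 mm by 85 mm) begins 54 mm behind the grasp point. The pads swing forward as they close: fully open they stand 13 mm farther back than shut.
Start: joints at [1.128, 0.264, 1.604, -0, 1.274, -0.037], TCP at [0.266, 0.62, 0.231] pointing down, gripper open.
Joint ranges: [-2.63, 2.63], [-0.94, 2.18], [0.31, 2.57], [-1.31, 4.45], [0, 2.66], [-2.55, 2.55]. Speed limits (rad/s): [2.57, 2.57, 3.14, 3.14, 3.14, 3.14].

## Interface

Orientations are given as a rotation vector (axis times angle).
In Python, from workcell import bot gives the robot as it stands.
- The arm moves only by the tool drive_tool, never from a script. Its argument "deltas" is a list of rows, each an object with "hand": the opening, from 0 (shut) to 1 (fully open); "offset": the shift along the world's x, y, z in cm, a list of three; "angular": the turn, a rotation vector about the world's x, y, z in degrees, a list of three. A call has 1 to 8 rows; each row is the pose to reach, as a shift and turn from the pose commanded when the call began; what a row does not reach only later rows make up. A row lasts 1/8 s, in which the tool goes at most 62.5 mm and 10.7 degrees, less where a joint would pass 70% of its speed; a pose out of reach is approached as far as the arm can. A call with a gripper value outside its range is refused whole. The fingers move at their own pace and stop on an object; "force" is the grip in N (left out, the last holds). Time passes only in rows, so rows that repeat a pose let the fingers close. It gives the time, the measured TCP pose, the force and the opening at its end, in the units of the state.
- bot.read_state(): the state, without advancing time (a new reading comes with each control period).
- bot.read_camera(name): name is "side" or "top"; returns a dict with "frame" (420x560x3 uint8, blue, green, red), "mtx" (3x3 intrinsics, pixels), "R" (3x3) and "t" (3): a world point X has camera coordinates R X + t. Camera axes: x right, y down, z forward; pixel columns grow to the right and rows downward; lengths in m; the calibration is good to about 2 mm. A picture is of the moment at which its call begins. There is no depth.
- bot.finish_job(): hands the job in, once; it reports no verdict.
The state is a dict: "time": time; "q": joint angles; "joint_vel": joint speeds; "joint_torque": joint torques, N m; "tool_pos": TCP position; "tcp_rot": TCP orientation; "wrist_force": force on the tool from outside, world axes, zero at the start; "torque": the same for the moment, N m; "width": opening from 0.0 (shut) to 1.0 (fully open).
Only numpy, scipy, OpenCV 4.12 (cv2) and the standard library are available. Lean on these libraries where they do the work, as an engineer would, in place of code of your own. Each camera call takes 0.05 s, during which the arm holds its last target. There are 200 camera calls.

## Task

Change the attachment on the bench shaker-mixer: lift the black rubber cup off its drive stud and stand it upright in the white accessory tray, then take the tube head that is loaded with orange-capped tubes, work it over the drive stud until it drops fully home on the drive plate, and press it right down against the spring. The mixer runs only while it is pressed, so finish while still holding the head fully down. Keep the tubes upright throughout, and leave the empty tube head and everything else on the bench where they are.

Things in the scene. Friction and masses are not known exactly. Their poses are not given: they have to be found in the camera images.
- mixer: Fixed bench shaker-mixer: off-white housing 205 x 148 x 58 mm with a sloping blue control panel at its front (-x end). Origin: centre of the housing's underside, on the bench; x points from panel to back, z up. The drive axis is vertical through x = +25 mm, y = 0 of this frame. The housing's top is flat at 58 mm.
- drive_top (a point): Centre of the drive plate's flat top face (round, 72 mm diameter, black rubber face, 70 mm above the bench when up), on the drive axis; moves down with the plate; z up. From it stands the drive stud: steel, 12 mm diameter, 12 mm high, its top 3 mm tapering to 8.4 mm. Whatever attachment is on it hides it.
- drive (a joint): How far the drive plate is pressed down, in m: 0 = up, 0.006 = fully down on its stop. Spring-borne: it stays up under an attachment's weight; on top of the tube head's weight about 3 N starts it and about 10 N takes it fully down. It springs back up when let go.
- cup: Black rubber single-tube cup, 40 mm high, 48 mm diameter from 25 to 40 mm above its underside, tapering below to a foot 30 mm in diameter and 15 mm high; about 0.07 kg. Socket in its underside 14 mm diameter, 14 mm deep. Starts seated on the drive stud; lifts straight off. Origin: centre of its underside; z up.
- tray: Fixed white accessory tray, 165 (x) x 385 (y) mm outside, rim 16 mm high, walls and floor 4 mm thick. Origin: centre of its underside, on the bench. The two tube heads stand at about y = +8 mm and y = +125 mm (either one in either place); the end about y = -120 mm is free for the cup.
- tube_head: Tube head with eight orange-capped tubes fixed in it: base plate 92 x 92 x 16 mm, blue top plate at 36 to 40 mm, caps up to 50 mm, central black round grip post 20 mm diameter, top at 95 mm; about 0.35 kg, balanced about the post. Underside centre: socket 14 mm diameter, 14 mm deep, fits the drive stud at any yaw. Origin: centre of its underside (socket mouth); z up along the post.
- empty_head: The same tube head without tubes (dark empty holes in its blue plate). Not wanted: leave it. Origin: centre of its underside.
- amber_vial: Small amber vial, 28 mm diameter, 55 mm high, standing on the bench behind the mixer. Leave it. Origin: centre of its underside.
- marker: White and blue marker pen, 135 mm long, 17 mm thick, lying on the bench towards the back. Leave it. Origin: underneath, 8 mm from its middle.
- tip_box: Yellow pipette-tip box, 85 x 120 x 51 mm, at the back of the bench. Leave it.
- buffer_bottle: White bottle with red cap, 64 mm diameter, 125 mm high, at the back. Leave it.
- wash_bottle: Clear bottle with green cap, 60 mm diameter, 135 mm high, at the back. Leave it.
Mind the look-alikes: they are no part of the job. Leave any yellow look-alike of the cup alone.

How it is judged:
On the way, in this order (a step that is already met when the one before it is completed fails the run):
1. the cup is off the mixer and stands upright in the accessory tray, let go (z of cup in the frame of tray between 0.001 and 0.008 m and x of cup in the frame of tray between -0.075 and 0.075 m and y of cup in the frame of tray between -0.185 and 0.185 m and angle between cup's own z axis and vertical below 0.1 rad and contact force between the fingers and cup below 0.1 N), for 0.2 s.
2. the loaded tube head has dropped home over the stud and sits flat on the drive plate (distance between tube_head and drive_top below 0.004 m and angle between tube_head's own z axis and vertical below 0.06 rad), for 0.2 s.
At the end, for the whole second after the job is handed in: The drive plate is held down by at least 4.5 of its 6 mm by the fingers on the loaded tube head, which sits home and flat on it over the stud (underside within 4 mm of the plate's centre, tilt under 0.06 rad); the cup stands at rest, upright, on the floor of the accessory tray, not touched (all of step 1 and all of step 2 and value of joint drive above 0.0045 m and contact force between the fingers and tube_head above 2 N and linear speed of each of cup, tube_head below 0.02 m/s); the arm keeps its last pose, push and grip.
It fails at once if the loaded tube head is tilted more than 30 degrees (angle between tube_head's own z axis and vertical above 0.52 rad).
It fails at once if the empty tube head is shifted more than 25 mm or tipped (distance of empty_head from where it was at the start of the episode above 0.025 m or angle between empty_head's own z axis and vertical above 0.3 rad).
It fails at once if another thing on the bench is shifted more than 25 mm or tipped (distance of any of amber_vial, marker, tip_box, buffer_bottle, wash_bottle from where it was at the start of the episode above 0.025 m or angle between any of amber_vial, buffer_bottle, wash_bottle's own z axis and vertical above 0.5 rad).
It also fails if it takes over 54 s, if anything falls off the work surface, if the arm or the gripper's body presses on something with over 40 N, if the wrist force passes 120 N, or if a joint passes its speed limit or range.

## Working session

There is one attempt and no reset: what is moved stays moved. The work goes in short steps, Python scripts to look and compute and a tool call to move; the robot and the scene stay as the last step left them, time stands still between calls to the robot, and variables do not carry over. Pictures are saved under pics/ and viewed, about 8 in all and at most 12, crops included, and the job is handed in when it is done.

Besides the shell and the picture viewer there is one more tool, called after ">>>" by a JSON object that holds its "name" and its "arguments". drive_tool: Moves the arm, as the interface text tells. Its arguments: {"type":"object","properties":{"deltas":{"type":"array"},"force":{"type":"number"}},"required":["deltas"]}

```bash
mkdir -p pics; python3 - <<'E'
from workcell import bot
import cv2,numpy as np
for n in("side","top"):
    c=bot.read_camera(n);cv2.imwrite(f"pics/{n}0.png",cv2.resize(c["frame"],(800,600),interpolation=cv2.INTER_CUBIC))
    print(n,c["mtx"].round(1).tolist(),c["R"].round(3).tolist(),c["t"].round(3).tolist(),(-c["R"].T@c["t"]).round(3))
print(bot.read_state())
E
```

```text
side [[398.5, 0.0, 275.8], [0.0, 398.5, 208.3], [0.0, 0.0, 1.0]] [[-0.866, -0.5, 0.021], [-0.372, 0.616, -0.694], [0.334, -0.609, -0.72]] [0.588, 0.264, 0.756] [0.355 0.591 0.714]
top [[432.0, 0.0, 277.5], [0.0, 432.0, 197.6], [0.0, 0.0, 1.0]] [[-0.015, -0.999, -0.031], [-0.982, 0.021, -0.19], [0.19, 0.028, -0.981]] [0.08, 0.652, 0.956] [0.459 0.04  1.064]
{'time': 0.1, 'q': array([ 1.12808980e+00,  2.64744823e-01,  1.60527311e+00,  5.19642945e-05,
        1.27371000e+00, -3.68928646e-02]), 'joint_vel': array([ 0.00125303, -0.00114752, -0.00316782, -0.00031642,  0.00149353,
        0.00087194]), 'joint_torque': array([-1.80449988e-04, -5.16712940e+01, -3.68588018e+01, -5.55506301e-05,
        6.19069469e-03, -3.98096711e-05]), 'tool_pos': array([0.26615659, 0.61956924, 0.23002212]), 'tcp_rot': array([-0.63299674, -3.07659222,  0.003239  ]), 'wrist_force': array([-0.8800457 , -0.61328554,  1.07037265]), 'torque': array([ 0.04851814,  0.00121897, -0.0114473 ]), 'width': 1.0021896436600284}
```

View pics/side0.png

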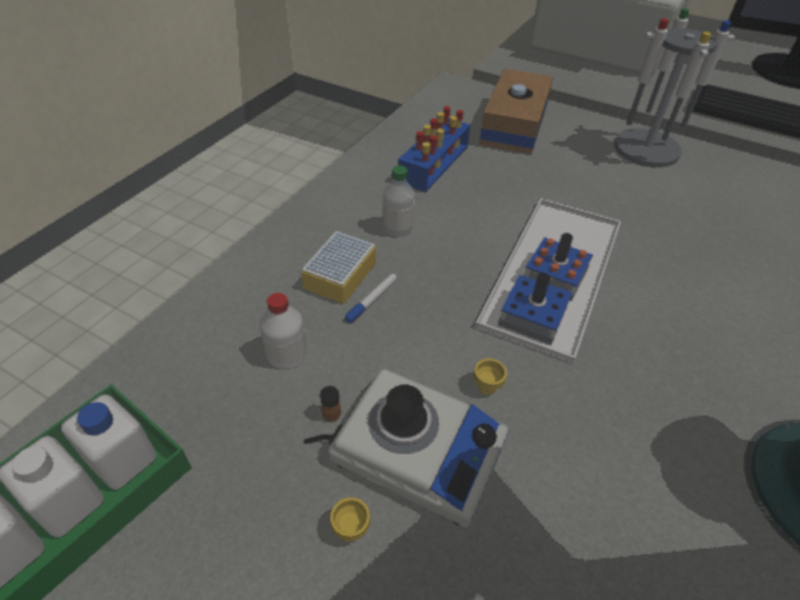

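View pics/top0.png

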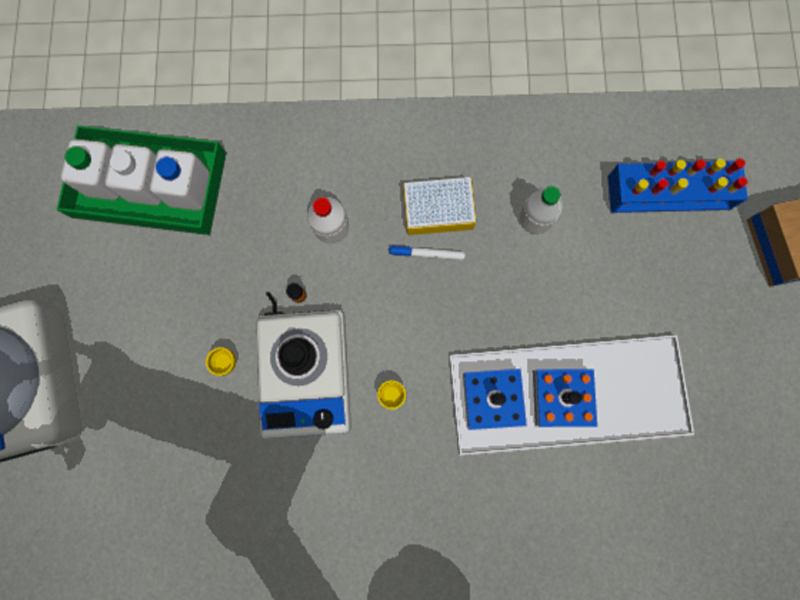

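The side view shows the cup at about (403,405) and the loaded head's post at (565,245). In the top view the cup is at (297,355) and the loaded post at (572,397). The empty head is beside it at (497,398), and the free tray end is on the right. Next I'll take closer crops.

```bash
cat > h.py <<'E'
from workcell import bot
import cv2,numpy as np
def crops(name,specs,s=4):
    ims=[]
    for cam,x,y in specs:   # crop 100x75 original px about origin x,y
        f=bot.read_camera(cam)["frame"]
        ims.append(cv2.resize(f[y:y+75,x:x+100],(400,300),interpolation=cv2.INTER_CUBIC))
    cv2.imwrite(name,np.vstack([np.hstack(ims[i:i+2]) for i in range(0,len(ims),2)]))
def P(cam):
    c=bot.read_camera(cam);return c["mtx"]@np.c_[c["R"],c["t"]]
def tri(ps,pt):
    X=cv2.triangulatePoints(ps,pt[0],np.array(pt[1][0],float),np.array(pt[1][1],float)) if 0 else None
def two(Ps,a,Pt,b):
    X=cv2.triangulatePoints(Ps,Pt,np.array(a,float).reshape(2,1),np.array(b,float).reshape(2,1)).ravel();return X[:3]/X[3]
def plane(Pm,px,z):
    H=Pm[:,[0,1]];H=np.c_[H,Pm[:,2]*z+Pm[:,3]]
    v=np.linalg.solve(H,[*px,1]);return v[:2]/v[2]
E
sed -i '/^def tri/,+1d' h.py
python3 - <<'E'
from h import *
crops("pics/c1.png",[("top",170,210),("top",320,240),("side",235,250),("side",340,150)])
E
```

```text
(no output)
```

View pics/c1.png

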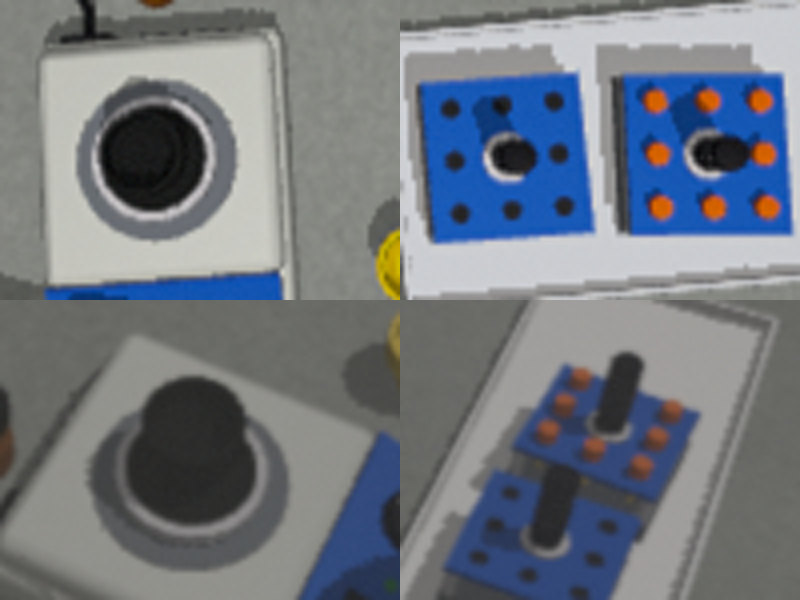

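```bash
python3 - <<'E'
from h import *
T=P("top");S=P("side")
t=lambda x,y,ox,oy:(ox+x/4-.375,oy+y/4-.375)
cup_t=t(142,155,170,210);cup_s=t(193,117,235,250)
pl_t=t(153,157,170,210);pl_s=t(190,175,235,250)
post_t=t(333,153,320,240);post_s=t(226,62,340,150)
print("cup",two(T,cup_t,S,cup_s),plane(T,cup_t,.11),plane(S,cup_s,.11))
print("plate",two(T,pl_t,S,pl_s),plane(T,pl_t,.07),plane(S,pl_s,.07))
print("post",two(T,post_t,S,post_s),plane(T,post_t,.099),plane(S,post_s,.099))
print("blue corners",[plane(T,t(x,y,320,240),.044).round(4) for x,y in((222,76),(381,73),(393,235),(230,236))])
print("blue ctr",plane(T,t(306.5,155,320,240),.044))
print("tray corners",[plane(T,(x*.7,y*.7),.016).round(3) for x,y in((450,354),(676,335),(692,434),(460,454))])
epx=t(118,154,320,240);print("empty post",plane(T,epx,.099))
print("mixer front corners",[plane(T,t(x,y,170,210),.058).round(4) for x,y in((40,48),(272,38),(280,270),(47,285))])
print("yellow cups",plane(T,(391*.7,395*.7),.04),plane(T,(221*.7,361*.7),.04))
E
```

```text
cup [0.53402559 0.22884284 0.11421101] [0.53324535 0.22932924] [0.53662487 0.22657261]
plate [0.53475958 0.23086503 0.069368  ] [0.53509005 0.23085875] [0.5341287  0.23112381]
post [ 0.46303675 -0.20220066  0.10153838] [ 0.46254224 -0.20289868] [ 0.46406543 -0.20540583]
blue corners [array([ 0.5077, -0.1558]), array([ 0.5079, -0.2475]), array([ 0.4163, -0.2475]), array([ 0.417 , -0.1551])]
blue ctr [ 0.46183198 -0.20154026]
tray corners [array([ 0.537, -0.019]), array([ 0.562, -0.398]), array([ 0.401, -0.408]), array([ 0.374, -0.03 ])]
empty post [ 0.46378154 -0.08629797]
mixer front corners [array([0.6014, 0.3014]), array([0.6047, 0.1637]), array([0.47  , 0.1588]), array([0.4636, 0.2934])]
yellow cups [0.47045784 0.08107512] [0.53051319 0.36367681]
```

>>> {"name": "drive_tool", "arguments": {"deltas": [{"hand": 1, "offset": [3.4, -4.9, 0], "angular": [0, 0, -8.4]}, {"hand": 1, "offset": [6.7, -9.8, 0], "angular": [0, 0, -16.7]}, {"hand": 1, "offset": [10, -14.6, 0], "angular": [0, 0, -25]}, {"hand": 1, "offset": [13.4, -19.5, 0], "angular": [0, 0, -33.4]}, {"hand": 1, "offset": [16.8, -24.4, 0], "angular": [0, 0, -41.7]}, {"hand": 1, "offset": [20.1, -29.2, 0], "angular": [0, 0, -50]}, {"hand": 1, "offset": [23.5, -34.1, 0], "angular": [0, 0, -58.4]}, {"hand": 1, "offset": [26.8, -39, -3], "angular": [0, 0, -66.8]}], "force": 40}}

```text
time: 1.4
tool_pos: [0.5359, 0.2321, 0.2061]
tcp_rot: [2.226, 2.213, 0.011]
wrist_force: [1.0, 0.7, -0.6]
width: 1.0
```

>>> {"name": "drive_tool", "arguments": {"deltas": [{"hand": 1, "offset": [0, 0, -5], "angular": [0, 0, 0]}, {"hand": 1, "offset": [0, 0, -9], "angular": [0, 0, 0]}, {"hand": 1, "offset": [0, 0, -12.1], "angular": [0, 0, 0]}, {"hand": 1, "offset": [0, 0, -12.1], "angular": [0, 0, 0]}, {"hand": 0.4, "offset": [0, 0, -12.1], "angular": [0, 0, 0]}, {"hand": 0.4, "offset": [0, 0, -12.1], "angular": [0, 0, 0]}, {"hand": 0.4, "offset": [0, 0, -12.1], "angular": [0, 0, 0]}, {"hand": 0.4, "offset": [0, 0, -12.1], "angular": [0, 0, 0]}]}}

```text
time: 2.4
tool_pos: [0.5345, 0.2337, 0.0846]
tcp_rot: [2.221, 2.219, 0.007]
wrist_force: [0.8, 0.1, 6.3]
width: 0.55
```

```bash
python3 - <<'E'
from h import *
s=bot.read_state();print({k:np.round(s[k],4).tolist() for k in("time","tool_pos","wrist_force","width","q")})
crops("pics/c2.png",[("top",170,190),("side",235,230)])
E
```

```text
{'time': 2.4, 'tool_pos': [0.5345, 0.2337, 0.0846], 'wrist_force': [0.7638, 0.1497, 6.2953], 'width': 0.5504, 'q': [0.3696, 0.2232, 1.9433, -0.0001, 0.9704, 0.3704]}
```

View pics/c2.png

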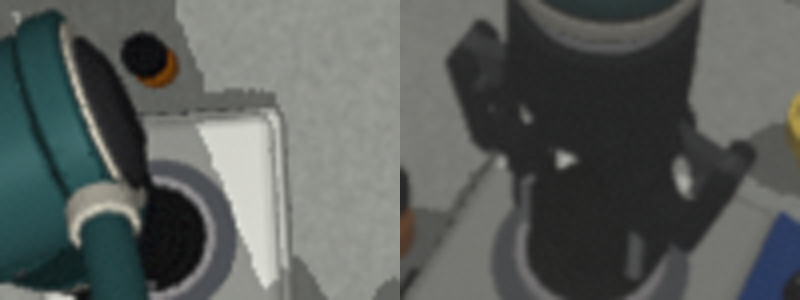

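The fingers hold the cup: width 0.55 is about 47 mm, and the right crop shows a finger on each side. I'll lift it now.

>>> {"name": "drive_tool", "arguments": {"deltas": [{"hand": 0.4, "offset": [0, 0, 1], "angular": [0, 0, 0]}, {"hand": 0.4, "offset": [0, 0, 3], "angular": [0, 0, 0]}, {"hand": 0.4, "offset": [0, 0, 7], "angular": [0, 0, 0]}, {"hand": 0.4, "offset": [0, 0, 12], "angular": [0, 0, 0]}, {"hand": 0.4, "offset": [0, 0, 12], "angular": [0, 0, 0]}]}}

```text
time: 3.12
tool_pos: [0.5357, 0.2343, 0.2089]
tcp_rot: [2.219, 2.218, 0.015]
wrist_force: [0.6, -0.2, -1.4]
width: 0.552
```

```bash
python3 - <<'E'
from h import *
s=bot.read_state();print({k:np.round(s[k],4).tolist() for k in("time","tool_pos","wrist_force","width")})
crops("pics/c3.png",[("side",235,180),("side",235,250),("top",170,210),("top",170,170)])
E
```

```text
{'time': 3.125, 'tool_pos': [0.5357, 0.2343, 0.2089], 'wrist_force': [0.602, -0.1774, -1.358], 'width': 0.5515}
```

View pics/c3.png

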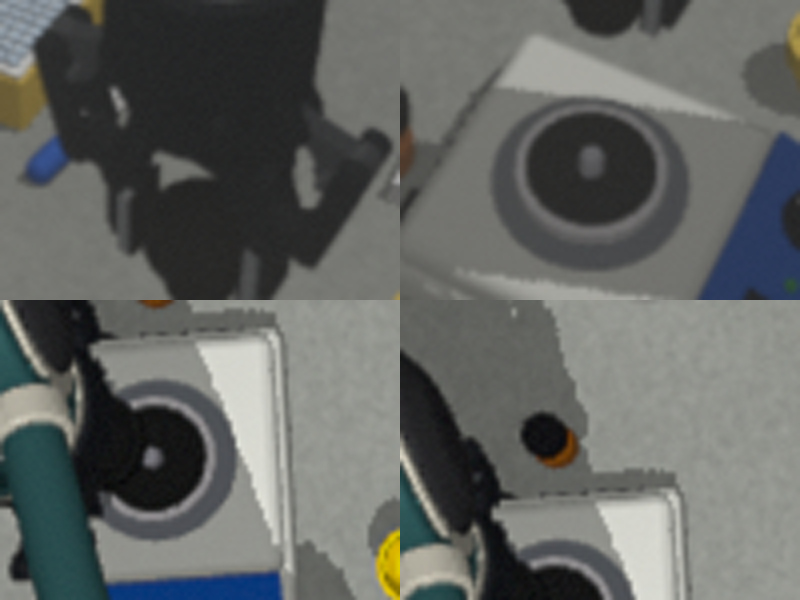

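The cup is lifted clear and the bare stud shows at (593,160) in the side crop and (153,457) in the top crop. I'll carry the cup to the free tray end.

>>> {"name": "drive_tool", "arguments": {"deltas": [{"hand": 0.4, "offset": [-0.3, -3, 0], "angular": [0, 0, 0]}, {"hand": 0.4, "offset": [-1, -9, 0], "angular": [0, 0, 0]}, {"hand": 0.4, "offset": [-1.5, -15, 0], "angular": [0, 0, 0]}, {"hand": 0.4, "offset": [-2, -21, 0], "angular": [0, 0, 0]}, {"hand": 0.4, "offset": [-2.7, -27, 0], "angular": [0, 0, 0]}, {"hand": 0.4, "offset": [-3.3, -33, 0], "angular": [0, 0, 0]}, {"hand": 0.4, "offset": [-4, -39, 0], "angular": [0, 0, 0]}, {"hand": 0.4, "offset": [-4.5, -45, 0], "angular": [0, 0, 0]}]}}

```text
time: 4.32
tool_pos: [0.4857, -0.2182, 0.2]
tcp_rot: [-2.22, -2.218, 0.001]
wrist_force: [2.1, 0.3, -0.7]
width: 0.552
```

>>> {"name": "drive_tool", "arguments": {"deltas": [{"hand": 0.4, "offset": [-0.5, -5, 0], "angular": [0, 0, 0]}, {"hand": 0.4, "offset": [-0.9, -9, -1], "angular": [0, 0, 0]}, {"hand": 0.4, "offset": [-1.2, -12.4, -4], "angular": [0, 0, 0]}, {"hand": 0.4, "offset": [-1.2, -12.4, -9], "angular": [0, 0, 0]}, {"hand": 0.4, "offset": [-1.2, -12.4, -13], "angular": [0, 0, 0]}, {"hand": 0.4, "offset": [-1.2, -12.4, -15], "angular": [0, 0, 0]}, {"hand": 0.4, "offset": [-1.2, -12.4, -15], "angular": [0, 0, 0]}, {"hand": 0.4, "offset": [-1.2, -12.4, -15], "angular": [0, 0, 0]}]}}

```text
time: 5.32
tool_pos: [0.4767, -0.3417, 0.0534]
tcp_rot: [2.22, 2.219, 0.0]
wrist_force: [1.0, -1.3, -0.4]
width: 0.554
```

>>> {"name": "drive_tool", "arguments": {"deltas": [{"hand": 0.4, "offset": [0, 0, -1.5], "angular": [0, 0, 0]}, {"hand": 0.4, "offset": [0, 0, -2.6], "angular": [0, 0, 0]}, {"hand": 0.4, "offset": [0, 0, -3.2], "angular": [0, 0, 0]}, {"hand": 0.4, "offset": [0, 0, -3.2], "angular": [0, 0, 0]}, {"hand": 0.4, "offset": [0, 0, -3.2], "angular": [0, 0, 0]}]}}

```text
time: 5.95
tool_pos: [0.4757, -0.3411, 0.0201]
tcp_rot: [2.222, 2.22, 0.0]
wrist_force: [0.2, 0.4, -1.4]
width: 0.552
```

```bash
python3 - <<'E'
from h import *
s=bot.read_state();print({k:np.round(s[k],4).tolist() for k in("time","tool_pos","wrist_force","width")})
crops("pics/c4.png",[("top",385,230),("side",370,110)])
E
```

```text
{'time': 5.95, 'tool_pos': [0.4757, -0.3411, 0.0201], 'wrist_force': [0.2224, 0.3597, -1.4198], 'width': 0.5522}
```

View pics/c4.png

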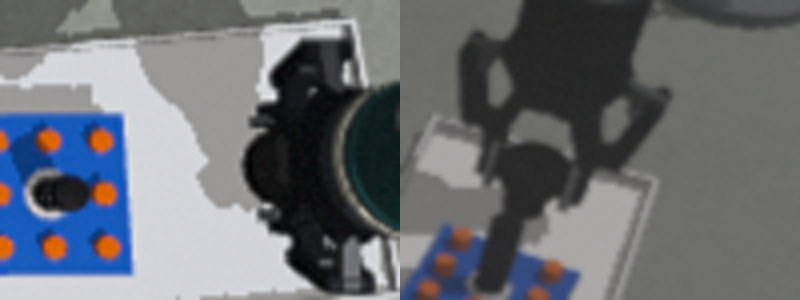

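The cup is inside the tray, clear of the walls and the loaded head. The force shows no floor contact yet, so I'll lower it further.

>>> {"name": "drive_tool", "arguments": {"deltas": [{"hand": 0.4, "offset": [0, 0, -0.1], "angular": [0, 0, 0]}, {"hand": 0.4, "offset": [0, 0, -0.2], "angular": [0, 0, 0]}, {"hand": 0.4, "offset": [0, 0, -0.2], "angular": [0, 0, 0]}]}}

```text
time: 6.42
tool_pos: [0.4758, -0.3412, 0.0187]
tcp_rot: [2.222, 2.22, -0.0]
wrist_force: [-1.4, 0.8, 5.7]
width: 0.552
```

>>> {"name": "drive_tool", "arguments": {"deltas": [{"hand": 0.8, "offset": [0, 0, 0], "angular": [0, 0, 0]}, {"hand": 0.8, "offset": [0, 0, 0], "angular": [0, 0, 0]}, {"hand": 0.9, "offset": [0, 0, 0], "angular": [0, 0, 0]}, {"hand": 0.9, "offset": [0, 0, 2], "angular": [0, 0, 0]}, {"hand": 0.9, "offset": [0, 0, 6], "angular": [0, 0, 0]}, {"hand": 0.9, "offset": [0, 0, 12], "angular": [0, 0, 0]}, {"hand": 0.9, "offset": [0, 0, 17], "angular": [0, 0, 0]}, {"hand": 0.9, "offset": [0, 0, 17], "angular": [0, 0, 0]}]}}

```text
time: 7.42
tool_pos: [0.479, -0.3437, 0.196]
tcp_rot: [2.213, 2.211, 0.002]
wrist_force: [0.5, -0.6, -0.3]
width: 0.902
```

```bash
python3 - <<'E'
from h import *
s=bot.read_state();print({k:np.round(s[k],4).tolist() for k in("time","tool_pos","wrist_force","width")})
crops("pics/c5.png",[("top",350,230),("side",370,110)])
E
```

```text
{'time': 7.425, 'tool_pos': [0.479, -0.3437, 0.196], 'wrist_force': [0.5346, -0.5725, -0.2558], 'width': 0.9016}
```

View pics/c5.png

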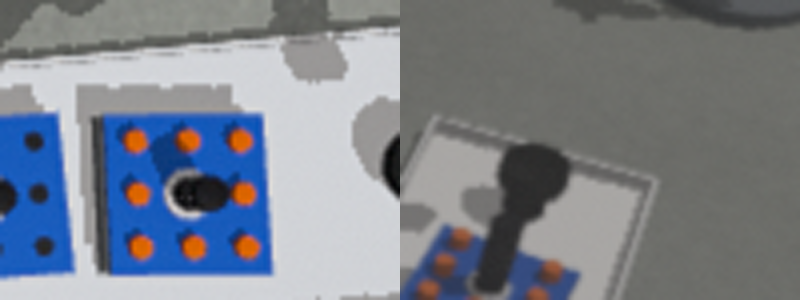

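The cup stands upright in the tray, released: side crop (533,175), top crop at the right edge. The loaded post top at (210,193) has not moved. Next I'll move over it.

>>> {"name": "drive_tool", "arguments": {"deltas": [{"hand": 0.6, "offset": [-0.5, 4, 0], "angular": [0, 0, 0]}, {"hand": 0.6, "offset": [-1, 9, 0], "angular": [0, 0, 0]}, {"hand": 0.6, "offset": [-1.4, 14, 0], "angular": [0, 0, 0]}, {"hand": 0.6, "offset": [-1.4, 14, -4], "angular": [0, 0, 0]}, {"hand": 0.6, "offset": [-1.4, 14, -6], "angular": [0, 0, 0]}, {"hand": 0.6, "offset": [-1.4, 14, -6], "angular": [0, 0, 0]}, {"hand": 0.6, "offset": [-1.4, 14, -6], "angular": [0, 0, 0]}]}}

```text
time: 8.4
tool_pos: [0.4614, -0.2011, 0.1279]
tcp_rot: [-2.222, -2.22, 0.0]
wrist_force: [-0.7, -0.2, 0.4]
width: 0.596
```

>>> {"name": "drive_tool", "arguments": {"deltas": [{"hand": 0.6, "offset": [0.1, -0.1, -3], "angular": [0, 0, 0]}, {"hand": 0.6, "offset": [0.1, -0.1, -5.9], "angular": [0, 0, 0]}, {"hand": 0.6, "offset": [0.1, -0.1, -5.9], "angular": [0, 0, 0]}, {"hand": 0.1, "offset": [0.1, -0.1, -5.9], "angular": [0, 0, 0]}, {"hand": 0.0, "offset": [0.1, -0.1, -5.9], "angular": [0, 0, 0]}, {"hand": 0.0, "offset": [0.1, -0.1, -5.9], "angular": [0, 0, 0]}, {"hand": 0.0, "offset": [0.1, -0.1, -5.9], "angular": [0, 0, 0]}, {"hand": 0.0, "offset": [0.1, -0.1, -5.9], "angular": [0, 0, 0]}], "force": 80}}

```text
time: 9.4
tool_pos: [0.4636, -0.2028, 0.0708]
tcp_rot: [2.22, 2.219, 0.001]
wrist_force: [-2.1, -0.4, 6.3]
width: 0.209
```

>>> {"name": "drive_tool", "arguments": {"deltas": [{"hand": 0, "offset": [0, 0, 1], "angular": [0, 0, 0]}, {"hand": 0, "offset": [0, 0, 4], "angular": [0, 0, 0]}, {"hand": 0, "offset": [0, 0, 8], "angular": [0, 0, 0]}, {"hand": 0, "offset": [0, 0, 12], "angular": [0, 0, 0]}, {"hand": 0, "offset": [0, 0, 14], "angular": [0, 0, 0]}, {"hand": 0, "offset": [0, 0, 14], "angular": [0, 0, 0]}, {"hand": 0, "offset": [0, 0, 14], "angular": [0, 0, 0]}]}}

```text
time: 10.28
tool_pos: [0.4616, -0.2015, 0.2076]
tcp_rot: [-2.221, -2.219, 0.001]
wrist_force: [0.6, -0.4, -4.5]
width: 0.208
```

>>> {"name": "drive_tool", "arguments": {"deltas": [{"hand": 0, "offset": [0.5, 3, 0], "angular": [0, 0, 0]}, {"hand": 0, "offset": [1.4, 8.5, 0], "angular": [0, 0, 0]}, {"hand": 0, "offset": [2.4, 14.5, 0], "angular": [0, 0, 0]}, {"hand": 0, "offset": [3.4, 20.5, 0], "angular": [0, 0, 0]}, {"hand": 0, "offset": [4.4, 26.5, 0], "angular": [0, 0, 0]}, {"hand": 0, "offset": [5.4, 32, 0], "angular": [0, 0, 0]}, {"hand": 0, "offset": [6.3, 37, 0], "angular": [0, 0, 0]}, {"hand": 0, "offset": [6.9, 41, 0], "angular": [0, 0, 0]}]}}

```text
time: 11.28
tool_pos: [0.5304, 0.2098, 0.2065]
tcp_rot: [-2.22, -2.221, 0.005]
wrist_force: [-0.2, -0.6, -2.7]
width: 0.206
```

>>> {"name": "drive_tool", "arguments": {"deltas": [{"hand": 0, "offset": [0.4, 2.2, 0], "angular": [0, 0, 0]}, {"hand": 0, "offset": [0.4, 2.2, -2], "angular": [0, 0, 0]}, {"hand": 0, "offset": [0.4, 2.2, -3], "angular": [0, 0, 0]}, {"hand": 0, "offset": [0.4, 2.2, -3], "angular": [0, 0, 0]}, {"hand": 0, "offset": [0.4, 2.2, -3], "angular": [0, 0, 0]}]}}

```text
time: 11.9
tool_pos: [0.5357, 0.229, 0.179]
tcp_rot: [2.224, 2.219, -0.0]
wrist_force: [-0.1, -0.5, -3.5]
width: 0.203
```

```bash
python3 - <<'E'
from h import *
s=bot.read_state();print({k:np.round(s[k],4).tolist() for k in("time","tool_pos","wrist_force","width")})
crops("pics/c6.png",[("side",230,220),("side",230,260),("top",170,190),("top",190,250)])
E
```

```text
{'time': 11.9, 'tool_pos': [0.5357, 0.229, 0.179], 'wrist_force': [-0.1091, -0.5118, -3.463], 'width': 0.2034}
```

View pics/c6.png

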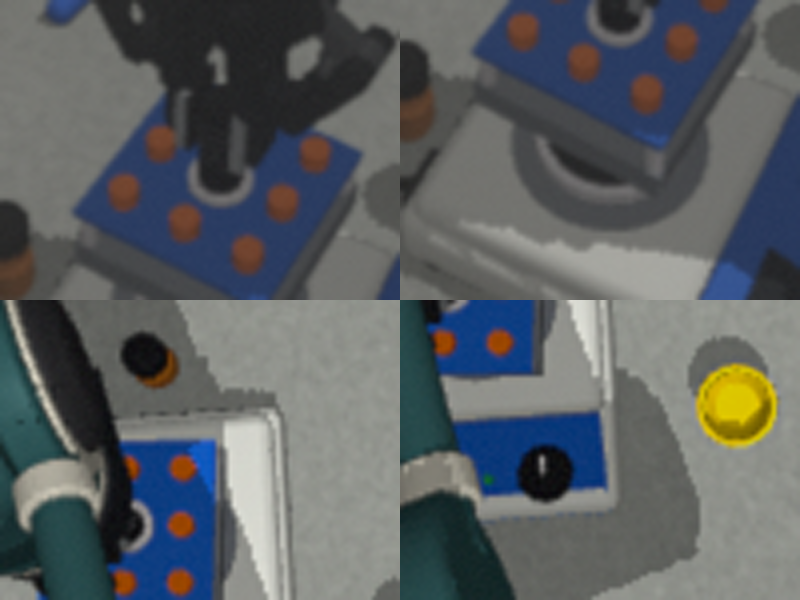

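```bash
python3 - <<'E'
from h import *
T=P("top");S=P("side")
t=lambda x,y,ox,oy:(ox+x/4-.375,oy+y/4-.375)
print("stud",[a.round(4) for a in(two(T,t(153,156,170,210),S,t(192,152,235,250)),plane(T,t(153,156,170,210),.082),plane(S,t(192,152,235,250),.082),plane(T,t(153,157,170,210),.07),plane(S,t(191,167,235,250),.07))])
print("plate mid",plane(S,t(218.5,183,230,220),.1522),"collar",plane(S,t(221,180,230,220),.1522))
print("S caps",[plane(S,t(x,y,230,220),.161).round(4) for x,y in((161,142),(124,190),(185,222),(247,253),(282,202),(315,154))])
print("T caps",[plane(T,t(x,y,170,190),.162).round(4) for x,y in((182,167),(180,224),(181,282))])
print("T caps in tray",[plane(T,t(x,y,320,240),.054).round(4) for x,y in((256,100),(361,100),(367,207),(261,208))])
E
```

```text
stud [array([0.5349, 0.2281, 0.0847]), array([0.5347, 0.2286]), array([0.536 , 0.2267]), array([0.5351, 0.2309]), array([0.5358, 0.2271])]
plate mid [0.53544231 0.226747  ] collar [0.53528494 0.22481273]
S caps [array([0.5646, 0.2263]), array([0.5651, 0.2561]), array([0.535 , 0.2569]), array([0.5056, 0.257 ]), array([0.5049, 0.2273]), array([0.5043, 0.1977])]
T caps [array([0.5645, 0.1985]), array([0.5346, 0.1991]), array([0.5045, 0.1982])]
T caps in tray [array([ 0.4933, -0.1725]), array([ 0.4923, -0.2322]), array([ 0.4324, -0.2312]), array([ 0.4327, -0.1716])]
```

The head is held level, yaw about 0. Its centre is at (0.535, 0.2275) and the stud is at (0.5355, 0.2277), so they are aligned within 1 mm in each view. I'll lower it.

>>> {"name": "drive_tool", "arguments": {"deltas": [{"hand": 0, "offset": [0.05, 0, -1], "angular": [0, 0, 0]}, {"hand": 0, "offset": [0.05, 0, -2], "angular": [0, 0, 0]}, {"hand": 0, "offset": [0.05, 0, -2.8], "angular": [0, 0, 0]}, {"hand": 0, "offset": [0.05, 0, -3.3], "angular": [0, 0, 0]}, {"hand": 0, "offset": [0.05, 0, -3.6], "angular": [0, 0, 0]}, {"hand": 0, "offset": [0.05, 0, -3.6], "angular": [0, 0, 0]}]}}

```text
time: 12.95
tool_pos: [0.536, 0.23, 0.1428]
tcp_rot: [-2.222, -2.22, 0.0]
wrist_force: [0.4, 1.1, -2.4]
width: 0.208
```

>>> {"name": "drive_tool", "arguments": {"deltas": [{"hand": 0, "offset": [0, 0, -0.3], "angular": [0, 0, 0]}, {"hand": 0, "offset": [0, 0, -0.6], "angular": [0, 0, 0]}, {"hand": 0, "offset": [0, 0, -0.7], "angular": [0, 0, 0]}, {"hand": 0, "offset": [0, 0, -0.7], "angular": [0, 0, 0]}, {"hand": 0, "offset": [0, 0, -0.7], "angular": [0, 0, 0]}]}}

```text
time: 13.58
tool_pos: [0.5362, 0.2301, 0.1367]
tcp_rot: [2.222, 2.22, 0.001]
wrist_force: [-1.6, -0.0, 4.0]
width: 0.21
```

>>> {"name": "drive_tool", "arguments": {"deltas": [{"hand": 0, "offset": [0, 0, 0], "angular": [0, 0, 0]}, {"hand": 0, "offset": [0, 0, 0], "angular": [0, 0, 0]}, {"hand": 0, "offset": [0, 0, -0.2], "angular": [0, 0, 0]}, {"hand": 0, "offset": [0, 0, -0.4], "angular": [0, 0, 0]}, {"hand": 0, "offset": [0, 0, -0.6], "angular": [0, 0, 0]}, {"hand": 0, "offset": [0, 0, -0.7], "angular": [0, 0, 0]}, {"hand": 0, "offset": [0, 0, -0.7], "angular": [0, 0, 0]}, {"hand": 0, "offset": [0, 0, -0.7], "angular": [0, 0, 0]}]}}

```text
time: 14.58
tool_pos: [0.5363, 0.2302, 0.1308]
tcp_rot: [2.222, 2.22, 0.001]
wrist_force: [-6.3, -1.5, 12.6]
width: 0.207
```

>>> {"name": "drive_tool", "arguments": {"deltas": [{"hand": 0, "offset": [-0.05, 0, -0.2], "angular": [0, 0, 0]}, {"hand": 0, "offset": [-0.1, 0, -0.3], "angular": [0, 0, 0]}, {"hand": 0, "offset": [-0.1, 0, -0.3], "angular": [0, 0, 0]}, {"hand": 0, "offset": [-0.1, 0, -0.3], "angular": [0, 0, 0]}]}}

```text
time: 15.08
tool_pos: [0.5363, 0.2303, 0.1307]
tcp_rot: [2.221, 2.22, 0.004]
wrist_force: [-9.5, -4.3, 25.5]
width: 0.208
```

```bash
python3 - <<'E'
from h import *
s=bot.read_state();print({k:np.round(s[k],4).tolist() for k in("time","tool_pos","wrist_force","width","joint_vel")})
crops("pics/c7.png",[("side",230,225),("side",230,265),("top",170,200),("top",390,230)])
E
```

```text
{'time': 15.075, 'tool_pos': [0.5363, 0.2303, 0.1307], 'wrist_force': [-9.4525, -4.2678, 25.4808], 'width': 0.2078, 'joint_vel': [0.0003, -0.0004, 0.0012, 0.0, -0.0016, 0.0008]}
```

View pics/c7.png

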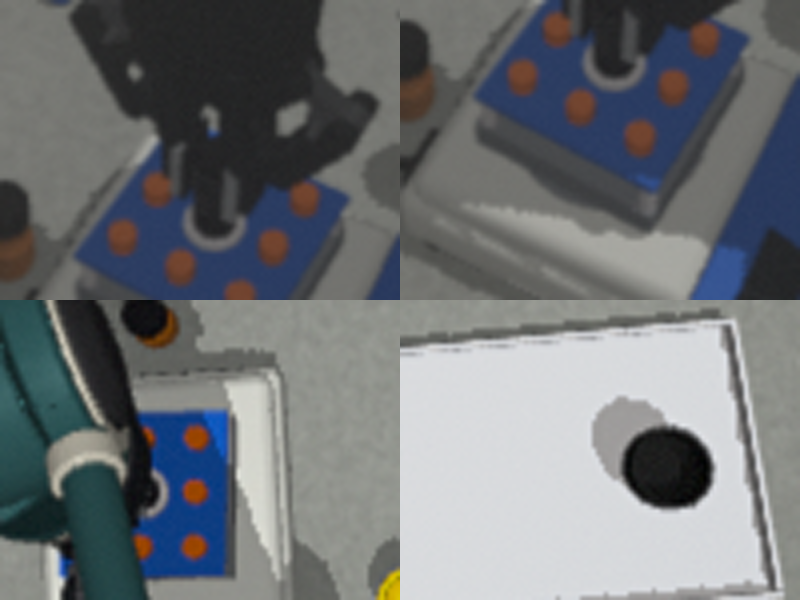

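```bash
python3 - <<'E'
from h import *
T=P("top");S=P("side")
t=lambda x,y,ox,oy:(ox+x/4-.375,oy+y/4-.375)
print(two(T,t(194,246,170,200),S,t(304,199,230,225)), "then (c6):",two(T,t(181,282,170,190),S,t(315,154,230,220)))
print("S",[plane(S,t(x,y,230,225),.113).round(4) for x,y in((157,189),(122,237),(273,247),(304,199))])
s=bot.read_state();print(s["tool_pos"],s["wrist_force"])
bot.finish_job()
E
```

```text
[0.50469762 0.19946472 0.11399116] then (c6): [0.50433966 0.19823429 0.16162878]
S [array([0.565 , 0.2282]), array([0.5652, 0.2582]), array([0.5053, 0.2285]), array([0.505 , 0.1988])]
[0.53630846 0.23030623 0.13071582] [-9.52000447 -3.44410409 25.71519079]
the job is handed in; nothing more can be done
```

I moved the cup to the tray and fitted the loaded tube head on the drive stud. I handed the job in at about 15 s, still holding the head pressed down. No verdict is reported.

- **Cup:** it stands upright in the free end of the tray, released. The last picture shows it clear of the tray walls.
- **Loaded head seated:** it engaged the stud at the first try, with hardly any contact force. It came to rest with the tool at 136.7 mm; I had predicted 136.8 mm.
- **Pressed down:** the tool then went down 6.0 mm to 130.7 mm. The upward force rose from about 13 to 25 N with no further motion, so the plate is on its stop.
- **Head height and level:** the caps triangulate at 114.0 mm, matching the 114 mm expected for a head that is home and fully down. The cap grid is square and level.
- **Other objects:** I never touched the empty head or anything else on the bench. I did not measure their positions again at the end.
- **Disagreements:**
  - A side force of about 10 N remained, and a 1 mm correction in x did not remove it.
  - The reported tool position is about 2 mm off in y from the camera's position for the head, so I aligned the head to the stud within each camera view.

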